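# Hang the sleeve cup in the notch of the sorter tub's rail

### The arm

A 6-joint arm with a two-finger parallel gripper is mounted at the origin on the work surface. World frame = base frame: x ahead of the robot, y to its left, z up, the work surface at z = 0. Lengths are in mm, angles in degrees, forces in N, time in s.
With the tool pointing down it reaches from about 350 to 850 mm from the base axis. Payload 8.1 kg.
Tool frame: the origin (TCP) lies midway between the tips of the shut fingers; the grasp point (between the pads) lies 19 mm behind it; z points along the fingers, y is the direction in which the jaws open and shut (so a half turn about z gives the same grasp; the last joint's range is limited). The gripper opens to 85 mm and grips with 20 to 120 N. Pads are 22 mm wide; open, the fingers measure 114 mm over their backs; the gripper's body (76 mm by 85 mm) begins 54 mm behind the grasp point. The pads swing forward as they close: fully open they stand 13 mm farther back than shut.
Start: joints at [65.982, 7.471, 85.268, -0, 87.261, -4.893], TCP at [196.56, 566.895, 231.292] pointing down, gripper open.
Joint ranges: [-169.43, 169.43], [-51.17, 129.36], [1.28, 143.12], [-76.62, 256.62], [0, 156.53], [-152.29, 152.29]. Speed limits (degrees/s): [136.94, 136.94, 159.86, 180, 180, 180].

### API

Orientations are given as [roll, pitch, yaw] about the fixed x, y, z axes, in that order (R = Rz(yaw) Ry(pitch) Rx(roll)).
In Python, from bench import telemetry, snapshot, camera_params, job gives the robot as it stands. The module is installed in compiled form; this text tells all that it offers.
- The arm moves only by the shell command python3 -m jog 'ROWS' [FORCE]. ROWS is JSON, a list that holds one entry, the list of rows, each a list of 7 numbers: the shift along the tool's x, y, z in units of 50 mm (1.0 is 50 mm), then the turn, a rotation vector about the tool's x, y, z in units of 2 pi rad (1.0 is 2 pi rad), then the opening, from 0 (shut) to 1 (fully open). In form: [[[dx, dy, dz, rx, ry, rz, claw], ...]]. A call has 1 to 12 rows; each row shifts and turns the commanded pose from where the row before left it, along the tool's axes as they then stand; what a row does not reach is not made up. A row lasts 1/8 s, in which the tool goes at most 62.5 mm and 10.7 degrees, less where a joint would pass 70% of its speed; a pose out of reach is approached as far as the arm can. A call with a number of a shift or a turn outside -1 to 1 is refused whole. A call with a gripper value outside its range is refused whole. The fingers move at their own pace and stop on an object; FORCE is the grip in N (left out, the last holds). Time passes only in rows, so rows that do not move let the fingers close. It gives the time, the measured TCP pose, the force and the opening at its end, in the units of the state.
- telemetry.sense(): the state, without advancing time (a new reading comes with each control period).
- snapshot(name): name is "scene" or "top" or "wrist"; returns (picture, depth): 400x640x3 uint8, red, green, blue; 400x640 float32, mm along the optical axis (not along the pixel's ray), 0 where there is no reading.
- camera_params(name): a dict with "K" (3x3 intrinsics, pixels), "extrinsics" (4x4, takes a point from camera to world coordinates). Camera axes: x right, y down, z forward; pixel columns grow to the right and rows downward; lengths in mm; the calibration is good to about 2 mm. A picture is of the moment at which its call begins: read the wrist's pose just before it. camera_params takes no time and is no camera call; for the wrist camera it gives the pose at the moment of the call.
- job.hand_in(): hands the job in, once; it reports no verdict.
The state is a dict: "time": time; "joint_pos": joint angles; "qd": joint speeds; "joint_efforts": joint torques, N m; "tool_pos": TCP position; "tcp_rot": TCP orientation; "ft_force": force on the tool from outside, world axes, zero at the start; "wrist_torque": the same for the moment, N m; "finger_gap": finger opening in mm.
Only numpy, scipy, OpenCV 4.12 (cv2) and the standard library are available. Lean on these libraries where they do the work, as an engineer would, in place of code of your own. Each camera call takes 0.05 s, during which the arm holds its last target. There are 200 camera calls.

### The job

Pick up the orange cup of sanding sleeves by its black tab and hook its bent lip over the blue rail of the white sorter tub, so that the cup hangs inside the tub and the hook first rests on the rail's full-height edge beside the yellow notch. Then, with light downward pressure, slide it along the rail until the hook drops fully home into the notch, and let go so it hangs there upright. Be gentle with the tub and rail (keep the push under about 25 N) and leave the other things on the bench where they are.

Things in the scene. Friction and masses are not known exactly. Their poses are not given: they have to be found in the camera images.
- cup: Loose orange hook-on cup, about 200 g, packed with brown sanding sleeves (part of it), standing upright. Origin: centre of its underside, z up, +x towards its hook, y along the hook. Cup 56 (x) x 62 (y) x 60 mm high; its back plate (x 24 to 28) rises to z 104. Hook (62 mm wide in y): a flat bridge, x 24 to 40, z 100 to 104, ending in the lip, x 36 to 40, bent down to z 82.
- hook (a point): Middle of the underside of the cup's bridge, in the 8 mm wide, 18 mm deep gap between back plate and lip: cup frame x 32, y 0, z 100 mm; axes as the cup's.
- tab (a point): Centre of the cup's black grip tab, to be grasped from above: 12 (x) x 30 (y) x 42 (z) mm, standing on the bridge, from 4 to 46 mm straight above point hook; axes as the cup's.
- tub: White sorter tub, fixed, 160 (x) x 260 (y) mm; origin: centre of its underside, z up. Its +x long wall carries the blue rail; the other walls are 118 mm high. The cup hangs on the +x wall, cup inside, lip outside, its x axis the same way as the tub's. Inside that wall the tub is free from x -10 to 73, y -126 to 126, floor at z 5 mm; its other half holds sleeves up to 51 mm high.
- rim_mid (a point): Middle of the rail wall's length and thickness, at the rail's top edge: tub frame x 76, y 0, z 130 mm; axes as the tub's. The blue rail is 5 mm thick and firm; the wall past its ends is 1 mm lower. Its one notch, painted yellow, is 66 mm long (y), 8 mm deep, square. The notch's centre lies within 30 mm of this point along y and is not reported: see it roughly, find it exactly by feel.
- drum: Bystander: black rubber sanding drum standing on end with its steel spindle up, 52 mm across, 80 mm high; origin at the centre of its underside.
- felt_wheel: Bystander: beige felt wheel lying flat, 80 mm across, 24 mm thick; origin at the centre of its underside.
- loose_sleeve: Bystander: brown sanding sleeve standing on end, 40 mm across, 45 mm high; origin at the centre of its underside.
- wax_bar: Bystander: brown wax bar, 35 x 105 x 28 mm, lying flat; origin at the centre of its underside.
Not all that is in view belongs to the job. Of the things like the cup, leave any that is green, grey or pink; of the rest the larger one is meant.

How it is judged (in metres and radians):
On the way, in this order (a step that is already met when the one before it is completed fails the run):
1. the hook is over the rail, resting on its full-height edge beside the notch (x of hook in the frame of rim_mid between -0.005 and 0.005 m and angle between cup's own z axis and vertical below 0.15 rad and angle between the x axis of cup and the x axis of tub, either way round below 0.12 rad and z of hook in the frame of rim_mid between -0.0025 and 0.003 m and y of hook in the frame of rim_mid between -0.09 and 0.09 m and contact force between cup and tub above 0.5 N), for 0.2 s.
2. the hook has dropped home into the notch (x of hook in the frame of rim_mid between -0.005 and 0.005 m and angle between cup's own z axis and vertical below 0.15 rad and angle between the x axis of cup and the x axis of tub, either way round below 0.12 rad and z of hook in the frame of rim_mid between -0.0105 and -0.0055 m and y of hook in the frame of rim_mid between -0.034 and 0.034 m), for 0.2 s.
At the end, for the whole second after the job is handed in: The cup hangs released, still, inside the tub: hook within 5 mm of the rail wall's mid-plane, 5.5 to 10.5 mm below the rail's top, within 34 mm of its middle, tilted under 0.15 rad, turned under 0.12 rad from the tub; bystanders within 20 mm of their start (all of step 2 and linear speed of cup below 0.02 m/s and angular speed of cup below 0.1 rad/s and contact force between cup and the fingers below 0.05 N and distance of each of drum, felt_wheel, loose_sleeve, wax_bar from where it was at the start of the episode below 0.02 m); the robot touches nothing.
It fails at once if the cup is pushed against the tub or rail with more than 25 N (contact force between cup and tub above 25 N).
It fails at once if the robot pushes the tub or rail with more than 25 N (contact force between the arm and tub above 25 N).
It fails at once if a bystander is displaced by more than 20 mm (distance of any of drum, felt_wheel, loose_sleeve, wax_bar from where it was at the start of the episode above 0.02 m).
It also fails if it takes over 72 s, if anything falls off the work surface, if the arm or the gripper's body presses on something with over 40 N, if the wrist force passes 120 N, or if a joint passes its speed limit or range.

## Working session

There is one attempt and no reset: what is moved stays moved. The work goes in short steps, Python scripts to look and compute and a shell command to move; the robot and the scene stay as the last step left them, time stands still between calls to the robot, and variables do not carry over. Pictures are saved under pics/ and viewed, about 8 in all and at most 12, crops included, and the job is handed in when it is done.

```bash
mkdir -p pics
cat > h.py <<'E'
import numpy as np, cv2
from bench import telemetry, snapshot, camera_params, job
def take(n):
    p,d=snapshot(n); c=camera_params(n); np.savez(f'{n}.npz',p=p,d=d,K=np.array(c['K']),T=np.array(c['extrinsics'])); return p,d
def load(n):
    z=np.load(f'{n}.npz'); return z['p'],z['d'],z['K'],z['T']
def cloud(n):
    p,d,K,T=load(n); v,u=np.mgrid[:400,:640]
    X=np.stack([(u-K[0,2])/K[0,0]*d,(v-K[1,2])/K[1,1]*d,d,np.ones_like(d)],-1)@T.T
    X[d==0]=np.nan
    return p,X[...,:3]
def save(p,f): cv2.imwrite(f'pics/{f}.png',p[...,::-1])
E
python3 - <<'E'
from h import *
a,_=take('top');b,_=take('scene')
save(np.vstack([a,b])[:, :],'all0') if 0 else (save(a,'top0'),save(b,'scene0'))
s=telemetry.sense();print(s)
print(camera_params('wrist'))
E
```

```text
{'time': 0.1, 'joint_pos': array([ 6.59805771e+01,  7.51298767e+00,  8.53242619e+01,  1.34079381e-03,
        8.72616529e+01, -4.89283372e+00]), 'qd': array([ 0.03264557, -0.02119625, -0.19961022,  0.12127472, -0.03845208,
       -0.05944403]), 'joint_efforts': array([ 4.99486068e-04, -5.70954537e+01, -5.01938295e+01, -2.37306849e-04,
        8.25956406e-03,  5.08971050e-05]), 'tool_pos': array([196.35570062, 566.42523999, 230.31461535]), 'tcp_rot': array([-1.79901572e+02, -9.76988595e-03,  1.60873337e+02]), 'ft_force': array([-0.66070859, -0.01474955, -0.17616613]), 'wrist_torque': array([-0.01468528,  0.02583012, -0.02216572]), 'finger_gap': 85.48386052491279}
{'K': array([[302.97407871,   0.        , 317.73832819],
       [  0.        , 302.97407871, 198.40166094],
       [  0.        ,   0.        ,   1.        ]]), 'extrinsics': array([[ 3.27671020e-01,  9.04991391e-01,  2.71334269e-01,
         1.26887697e+02],
       [ 9.44786096e-01, -3.12860378e-01, -9.74557150e-02,
         5.90413200e+02],
       [-3.30684110e-03,  2.88286258e-01, -9.57538562e-01,
         3.72611833e+02],
       [ 0.00000000e+00,  0.00000000e+00,  0.00000000e+00,
         1.00000000e+00]])}
```

View pics/top0.png

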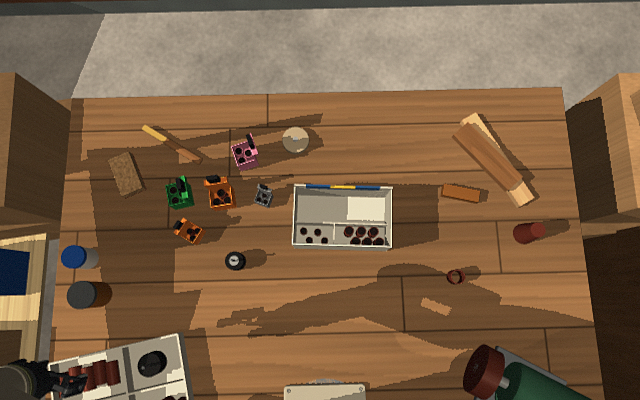

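View pics/scene0.png

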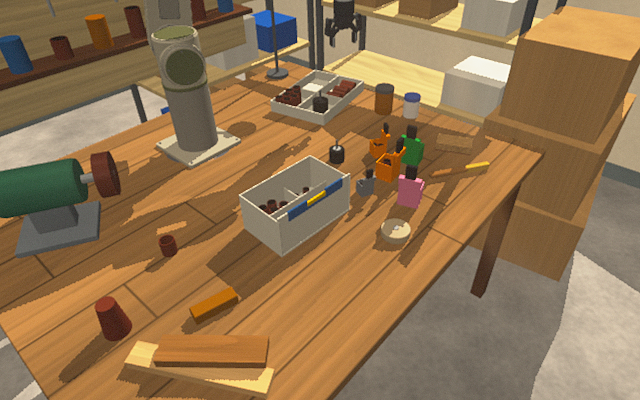

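Cup look-alikes in the top view: green (178,193), orange (218,192), orange (188,231), grey (262,195) and pink (244,150). Of the two orange ones, (218,192) looks larger. I'll check that with the measurements and a close crop.

Run:
```python
from h import *
p,X=cloud('top')
hsv=cv2.cvtColor(p,cv2.COLOR_RGB2HSV)
def ext(name,r,lo,hi,zmin=8):
    u0,v0,u1,v1=r; x=X[v0:v1,u0:u1].reshape(-1,3); h=hsv[v0:v1,u0:u1].reshape(-1,3)
    m=((h>=lo)&(h<=hi)).all(1)&(x[:,2]>zmin); y=x[m]
    if m.sum()<5: print(name,m.sum());return
    bx=cv2.minAreaRect(y[:,:2].astype(np.float32))
    print(name,m.sum(),'ctr',np.round(bx[0],1),'size',np.round(bx[1],1),'ang',round(bx[2],1),'z',np.round(np.percentile(y[:,2],[2,50,98]),1))
ext('orangeL',(198,168,242,215),(5,150,80),(20,255,255),20)
ext('orangeL top',(198,168,242,215),(5,150,80),(20,255,255),85)
ext('black tab',(198,168,242,215),(0,0,0),(180,255,255),112)
ext('orangeS',(168,212,210,248),(5,150,80),(20,255,255),20)
ext('orangeS tab',(168,212,210,248),(0,0,0),(180,255,255),90)
ext('rail blue',(285,175,400,200),(100,120,50),(125,255,255),115)
ext('notch y',(285,175,400,200),(20,120,80),(32,255,255),110)
ext('rail all',(285,175,400,200),(0,0,0),(180,255,255),125)
ext('tub',(280,175,405,255),(0,0,0),(180,255,255),112)
for n,r in dict(drum=(220,245,250,275),felt=(278,124,312,156),loose=(440,262,470,290),wax=(435,178,485,205)).items(): ext(n,r,(0,0,0),(180,255,255),10)
cv2.imwrite('pics/crop1.png',np.hstack([cv2.resize(p[165:255,160:280,::-1],None,fx=3.3,fy=3.3,interpolation=2),cv2.resize(p[170:260,285:405,::-1],None,fx=3.3,fy=3.3,interpolation=2)]))
```

```text
orangeL 433 ctr [624.1 277. ] size [69.7 63.7] ang 7.8 z [ 22.1  59.6 111.9]
orangeL top 131 ctr [649.6 280.4] size [18.2 61.7] ang 7.8 z [ 86.1 103.4 119. ]
black tab 102 ctr [649.8 280.6] size [13.2 30.1] ang 8.9 z [112.6 142.7 149.1]
orangeS 261 ctr [522.5 361.4] size [53.7 46.9] ang 58.1 z [20.9 45.8 82.8]
orangeS tab 49 ctr [532.7 378.1] size [10.1 21. ] ang 62.5 z [ 92.2 108.6 113.7]
rail blue 138 ctr [621.9 -60.6] size [192.    6.1] ang 86.8 z [115.9 128.5 133. ]
notch y 63 ctr [622.1 -59.8] size [63.8  6.5] ang 87.7 z [115.6 120.9 126.7]
rail all 150 ctr [621.9 -61.9] size [258.    6.2] ang 86.9 z [125.7 129.6 133.4]
tub 651 ctr [546.  -57.4] size [258.5 159.5] ang 86.8 z [112.6 118.5 132.1]
drum 320 ctr [438.8 238. ] size [51.2 49.2] ang 88.5 z [15.1 45.6 60.9]
felt 572 ctr [789.7  68.7] size [77.1 79.6] ang 89.4 z [15.  22.9 28.5]
loose 134 ctr [ 382.2 -369.2] size [39.2 38.9] ang 27.9 z [11.2 33.  47.1]
wax 496 ctr [ 618.6 -403.2] size [104.4  37. ] ang 76.3 z [12.7 26.4 32.1]
```

View pics/crop1.png

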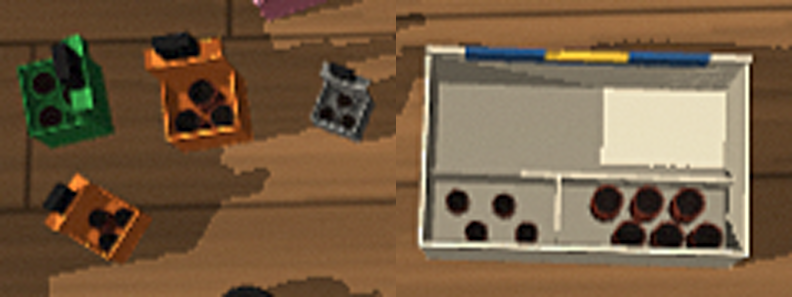

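The larger orange cup at (218,192) is the target: it measures about 62–64 mm wide with its tab top near 147. The other orange one is about 47 mm wide. The cup's yaw is about +8°, and the tub's about −3.1°. The notch is near rim_mid, +1 to 2 mm. I'll move above the tab first, then turn.

```bash
cat >> h.py <<'E'
from scipy.spatial.transform import Rotation as Ro
def plan(x,y,z,yaw=None):
    """tool-frame shift in units (mm/50) from the measured pose; turn about tool z (turns)"""
    s=telemetry.sense(); R=Ro.from_euler('xyz',s['tcp_rot'],degrees=True)
    d=R.inv().apply(np.array([x,y,z])-s['tool_pos'])/50
    print('shift',d.round(3),'rz',None if yaw is None else round(((s['tcp_rot'][2]-yaw+180)%360-180)/360,4))
E
python3 -m jog '[[[-0.87,-0.204,0,0,0,0,1],[-0.87,-0.204,0,0,0,0,1],[-0.87,-0.204,0,0,0,0,1],[-0.87,-0.204,0,0,0,0,1],[-0.87,-0.204,0,0,0,0,1],[-0.87,-0.204,0,0,0,0,1],[-0.87,-0.204,0,0,0,0,1],[-0.87,-0.204,0,0,0,0,1],[-0.87,-0.204,0,0,0,0,1],[-0.87,-0.204,0,0,0,0,1],[-0.87,-0.204,0,0,0,0,1],[-0.87,-0.204,0,0,0,0,1]]]' 40
python3 -m jog '[[[0,0,0,0,0,0.025,1],[0,0,0,0,0,0.025,1],[0,0,0,0,0,0.025,1],[0,0,0,0,0,0.025,1],[0,0,0,0,0,0.025,1],[0,0,0,0,0,0.025,1],[0,0,0,0,0,0.025,1],[0,0,0,0,0,0,1],[0,0,0,0,0,0,1]]]'
python3 - <<'E'
from h import *
plan(649.7,280.5,190,98)
p,_=take('wrist'); save(p,'w1')
p,X=cloud('wrist')
m=(X[...,2]>112)&(X[...,2]<155)&(np.hypot(X[...,0]-650,X[...,1]-280)<35)
y=X[m]; print('tab',cv2.minAreaRect(y[:,:2].astype(np.float32)),np.percentile(y[:,2],[2,50,98]),m.sum())
m=(X[...,2]>142)&(X[...,2]<155)&(np.hypot(X[...,0]-650,X[...,1]-280)<35)
y=X[m]; print('tabtop',cv2.minAreaRect(y[:,:2].astype(np.float32)),m.sum())
E
```

```text
time: 1.6
tool_pos: [650.5, 279.2, 230.6]
tcp_rot: [-180.0, -0.0, 160.9]
ft_force: [-0.0, 0.2, -0.2]
finger_gap: 85.3
time: 2.72
tool_pos: [649.5, 280.2, 230.9]
tcp_rot: [-180.0, 0.0, 98.1]
ft_force: [0.4, 0.0, 0.3]
finger_gap: 85.3
shift [0.006 0.006 0.818] rz 0.0002
tab ((651.19970703125, 280.4020690917969), (11.93636417388916, 30.17531394958496), 8.158760070800781) [115.64742442 145.64550766 147.07985999] 677
tabtop ((651.2138061523438, 280.37774658203125), (11.804878234863281, 30.136783599853516), 7.801080226898193) 558
```

View pics/w1.png

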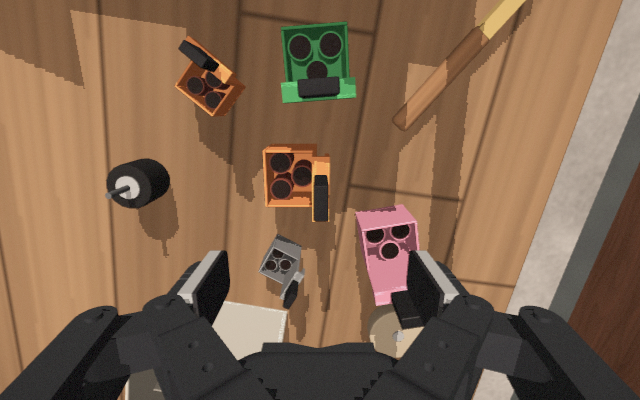

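The wrist view shows the target orange cup at (295,180) with its tab at (321,198). The tab measures 12x30 mm with its top at 146, at (651,280) and yaw 8°, so everything agrees. I'll descend and grip.

```bash
python3 -m jog '[[[0,0.02,0.6,0,0,0,1],[0,0,0.6,0,0,0,0.7],[0,0,0.4,0,0,0,0.6],[0,0,0.4,0,0,0,0.6],[0,0,0.3,0,0,0,0.6],[0,0,0.14,0,0,0,0.6],[0,0,0,0,0,0,0.6]]]' 50
python3 -m jog '[[[0,0,0,0,0,0,0.3],[0,0,0,0,0,0,0],[0,0,0,0,0,0,0],[0,0,0,0,0,0,0],[0,0,0,0,0,0,0],[0,0,0,0,0,0,0],[0,0,0,0,0,0,0]]]' 50
```

```text
time: 3.65
tool_pos: [650.5, 280.3, 109.0]
tcp_rot: [-180.0, 0.0, 97.9]
ft_force: [-0.7, 0.1, 0.2]
finger_gap: 51.2
time: 4.53
tool_pos: [651.3, 280.5, 110.3]
tcp_rot: [179.9, -0.0, 97.9]
ft_force: [2.1, -0.5, 5.1]
finger_gap: 11.3
```

```bash
python3 -m jog '[[[0,0,-0.2,0,0,0,0],[0,0,-0.5,0,0,0,0],[0,0,-0.6,0,0,0,0],[0,0,-0.6,0,0,0,0],[0,0,-0.6,0,0,0,0],[0,0,-0.5,0,0,0,0],[0,0,0,0,0,0,0],[0,0,0,0,0,0,0]]]' 50
python3 -c "
from h import *
plan(624.9,-7,260,86.9)"
```

```text
time: 5.52
tool_pos: [650.0, 280.2, 257.5]
tcp_rot: [-179.9, 0.0, 97.9]
ft_force: [0.4, 1.1, -2.2]
finger_gap: 11.3
shift [-5.621 -1.284 -0.045] rz 0.0305
```

```bash
python3 -m jog '[[[-0.3,-0.07,0,0,0,0,0],[-0.6,-0.137,0,0,0,0,0],[-0.6,-0.137,0,0,0,0,0],[-0.6,-0.137,0,0,0,0,0],[-0.6,-0.137,0,0,0,0,0],[-0.6,-0.137,0,0,0,0,0],[-0.6,-0.137,0,0,0,0,0],[-0.6,-0.137,0,0,0,0,0],[-0.6,-0.137,0,0,0,0,0],[-0.52,-0.118,-0.05,0,0,0,0],[0,0,0,0,0,0.015,0],[0,0,0,0,0,0.0155,0]]]' 50
python3 -m jog '[[[0,0,0,0,0,0,0],[0,0,0,0,0,0,0],[0,0,0,0,0,0,0]]]' 50
python3 - <<'E'
from h import *
print(telemetry.sense()['tool_pos'],telemetry.sense()['tcp_rot'])
for n in ('wrist','top'):
    p,_=take(n); save(p if n=='wrist' else cv2.resize(p[150:270,220:420],None,fx=4,fy=4,interpolation=2),n+'2')
    p,X=cloud(n); hsv=cv2.cvtColor(p,cv2.COLOR_RGB2HSV).astype(int); H,S,V=np.moveaxis(hsv,2,0)
    def rect(nm,m):
        y=X[m]; 
        if len(y)>5: print(n,nm,len(y),np.round(np.array(cv2.minAreaRect(y[:,:2].astype(np.float32))[0]),1),cv2.minAreaRect(y[:,:2].astype(np.float32))[1:],np.percentile(y[:,2],[2,50,98]).round(1))
    Z=X[...,2]; near=np.hypot(X[...,0]-622,X[...,1]+62)<190
    rect('rail',near&(H>100)&(H<125)&(S>120)&(V>50)&(Z>124)&(Z<136))
    rect('wall',near&(abs(Z-130)<4)&(X[...,0]>605)&(X[...,0]<640)&~((H<20)&(S>150)))
    rect('notch',near&(H>20)&(H<32)&(S>120)&(Z>116)&(Z<128))
    rect('notch floor',near&(H>20)&(H<32)&(S>120)&(abs(Z-122)<2.5))
    rect('bridge',near&(H<20)&(S>150)&(Z>240)&(Z<275))
E
```

```text
time: 7.02
tool_pos: [624.5, -8.3, 260.4]
tcp_rot: [-179.9, 0.0, 86.6]
ft_force: [0.0, -0.1, -1.9]
finger_gap: 11.7
time: 7.4
tool_pos: [625.3, -6.8, 261.5]
tcp_rot: [-180.0, 0.0, 87.0]
ft_force: [-0.4, 0.8, -1.6]
finger_gap: 11.3
[625.32630971  -6.83739099 261.49930783] [-1.79971435e+02  9.38770161e-04  8.69677287e+01]
wrist rail 187 [627.9  13.7] ((42.819889068603516, 2.8156938552856445), 86.97409057617188) [128.5 129.9 131.3]
wrist wall 498 [622.9 -62. ] ((256.14434814453125, 4.3645172119140625), 86.73786163330078) [127.7 129.4 131.1]
wrist bridge 1167 [620.4  12.2] ((25.002227783203125, 27.220855712890625), 86.93404388427734) [243.5 255.1 257. ]
top rail 39 [622.4 -61. ] ((192.53033447265625, 6.850513935089111), 86.65411376953125) [124.8 128.1 133.4]
top wall 81 [622.2 -62.2] ((258.35223388671875, 6.590336799621582), 86.65411376953125) [126.2 128.5 133.2]
top notch 23 [622.9 -55.7] ((28.81492042541504, 4.824285984039307), 88.09638977050781) [117.7 121.2 126.5]
top notch floor 17 [623.1 -54.6] ((26.4550724029541, 2.9362411499023438), 88.35820007324219) [119.6 121.2 124. ]
top bridge 91 [623.6  -5.7] ((59.3029670715332, 16.16956329345703), 87.86195373535156) [242.  254.  258.7]
```

View pics/wrist2.png

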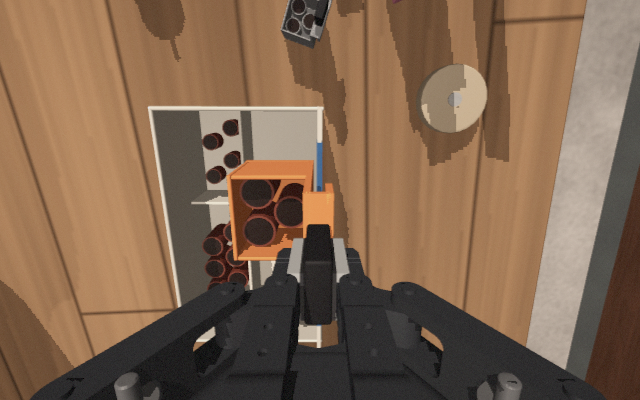

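View pics/top2.png

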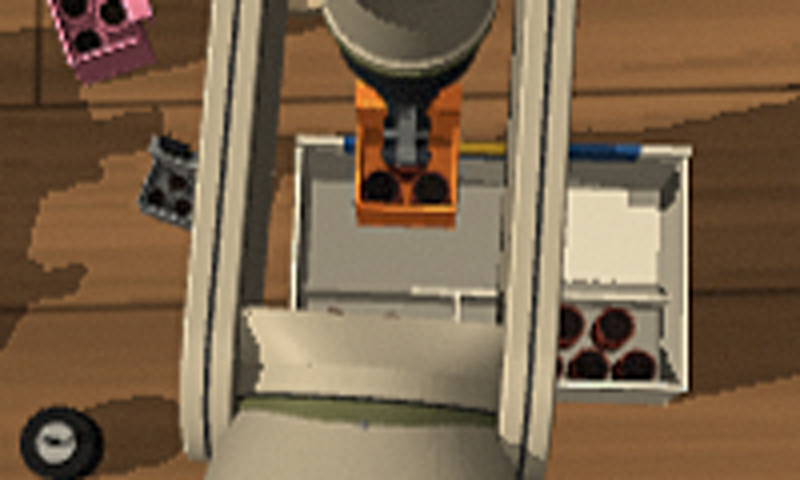

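The wrist view shows the cup held upright over the tub. Its bridge is at (318,215) and the blue rail shows just beyond it at (320,165). The top view agrees. I'll lower until the lip is about 10 mm above the rail, then measure their relative offset in one image.

```bash
python3 -m jog '[[[0,0,0.3,0,0,0,0],[0,0,0.5,0,0,0,0],[0,0,0.4,0,0,0,0],[0,0,0.3,0,0,0,0],[0,0,0.2,0,0,0,0],[0,0,0.15,0,0,0,0],[0,0,0,0,0,0,0],[0,0,0,0,0,0,0]]]' 50
cat > meas.py <<'E'
from h import *
def meas(f=None):
    s=telemetry.sense(); print(s['tool_pos'].round(1),s['tcp_rot'].round(2),s['ft_force'].round(1))
    p,_=take('wrist')
    if f: save(cv2.resize(p[60:300,220:460],None,fx=2.5,fy=2.5,interpolation=2),f)
    p,X=cloud('wrist'); H,S,V=np.moveaxis(cv2.cvtColor(p,cv2.COLOR_RGB2HSV).astype(int),2,0)
    a=np.radians(-3.15); ex=np.array([np.cos(a),np.sin(a)]); ey=np.array([-np.sin(a),np.cos(a)])
    Q=(X[...,:2]-[622.3,-62.])@np.stack([ex,ey],1); Z=X[...,2]; hz=s['tool_pos'][2]-10.3
    org=(H<20)&(S>150)
    br=org&(abs(Z-hz-4)<2)&(abs(Q[...,0]-8)<40)
    w=(abs(Z-129.8)<2.5)&~org&(abs(Q[...,0])<12)&(abs(Q[...,1])<128)
    nt=(H>20)&(H<32)&(S>120)&(abs(Z-122)<3)&(abs(Q[...,0])<12)
    for nm,m in (('bridge',br),('wall',w),('notch',nt)):
        q=Q[m]
        if len(q)<8: print(nm,len(q)); continue
        print(nm,len(q),'x',np.percentile(q[:,0],[1,10,50,90,99]).round(1),'y',np.percentile(q[:,1],[0,2,98,100]).round(1),'z',np.median(Z[m]).round(1),'slope deg',np.degrees(np.polyfit(q[:,1],q[:,0],1)[0]).round(2))
        for lo in range(-130,130,10):
            g=q[(q[:,1]>=lo)&(q[:,1]<lo+10)]
            if len(g)>5: print('  y',lo,len(g),g[:,0].min().round(1),g[:,0].max().round(1))
E
python3 -c "
from meas import *
meas('w3')"
```

```text
time: 8.5
tool_pos: [626.0, -6.8, 170.1]
tcp_rot: [179.9, 0.0, 86.9]
ft_force: [0.4, 0.4, -1.7]
finger_gap: 11.6
[626.   -6.8 170.1] [179.93   0.    86.89] [ 0.4  0.4 -1.7]
bridge 570 x [-7.7 -3.6  0.5  5.7  8.2] y [61.9 63.7 86.1 86.4] z 163.8 slope deg -3.3
  y 60 60 -7.5 8.0
  y 70 287 -7.3 7.8
  y 80 223 -7.7 8.2
wall 698 x [-1.5 -1.2  0.6  2.4  3.1] y [-41.7 -40.  126.5 127.6] z 129.4 slope deg -0.04
  y -50 15 -1.5 2.9
  y -40 71 -1.5 2.9
  y 70 29 -1.3 3.1
  y 80 130 -1.3 3.1
  y 90 126 -1.2 3.1
  y 100 116 -1.2 2.4
  y 110 114 -1.2 2.4
  y 120 97 -1.2 2.3
notch 25 x [-1.5 -1.5 -0.   2.7  3. ] y [-32.3 -32.3 -28.  -28. ] z 122.3 slope deg 2.75
  y -40 15 -1.5 3.0
  y -30 10 -1.5 3.0
```

View pics/w3.png

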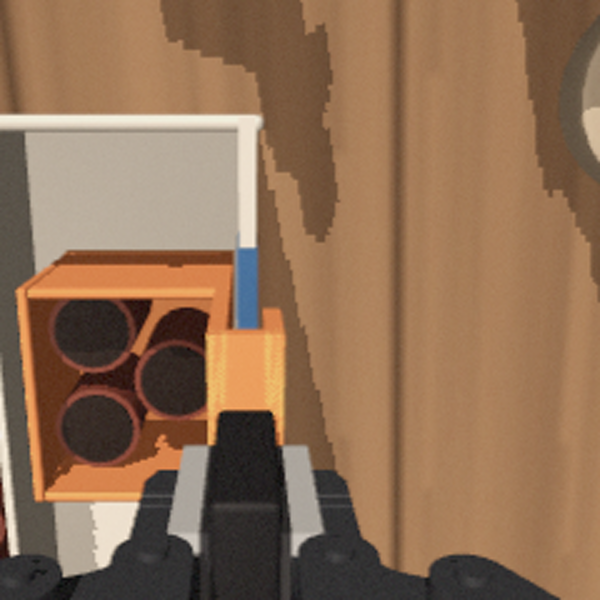

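In the wrist crop the rail passes under the bridge (blue strip at (247,285), bridge at (245,360)). The hook is about 0.7 mm towards −x of the rail centre, so I'll correct that and descend in stages.

```bash
python3 -m jog '[[[0,0.014,0,0,0,0,0],[0,0,0.1,0,0,0,0],[0,0,0.06,0,0,0,0],[0,0,0.04,0,0,0,0],[0,0,0.04,0,0,0,0],[0,0,0.04,0,0,0,0],[0,0,0,0,0,0,0],[0,0,0,0,0,0,0]]]' 50
python3 -c "
from meas import *
meas()"
```

```text
time: 9.55
tool_pos: [626.3, -6.8, 155.4]
tcp_rot: [180.0, -0.0, 86.9]
ft_force: [1.1, -0.4, -1.7]
finger_gap: 11.2
[626.3  -6.8 155.4] [179.99  -0.    86.89] [ 1.1 -0.4 -1.7]
bridge 903 x [-7.4 -6.4  0.3  7.2  8.4] y [61.7 63.3 85.9 86.3] z 149.0 slope deg 0.79
  y 60 103 -7.2 8.3
  y 70 479 -7.2 8.2
  y 80 321 -7.5 8.5
wall 639 x [-1.5 -0.9  0.8  2.5  3.1] y [ 81.7  82.5 127.2 127.7] z 129.1 slope deg -0.07
  y 80 125 -1.5 3.1
  y 90 154 -1.5 3.1
  y 100 126 -0.9 2.5
  y 110 131 -0.9 2.4
  y 120 103 -0.9 2.4
notch 94 x [-1.2 -1.2  0.9  2.8  3. ] y [-33.  -32.6 -16.2 -15.5] z 122.3 slope deg 2.84
  y -40 15 -1.2 3.1
  y -30 55 -1.2 3.0
  y -20 24 -1.2 3.0
```

The lip is past the rail with no jam, so the hook is straddling it. I'll carry on down to light contact.

```bash
python3 -m jog '[[[0,0.004,0.06,0,0,0,0],[0,0,0.06,0,0,0,0],[0,0,0.06,0,0,0,0],[0,0,0.04,0,0,0,0],[0,0,0.03,0,0,0,0],[0,0,0.02,0,0,0,0],[0,0,0,0,0,0,0],[0,0,0,0,0,0,0]]]' 50
python3 -m jog '[[[0,0,0.01,0,0,0,0],[0,0,0.01,0,0,0,0],[0,0,0,0,0,0,0]]]' 50
```

```text
time: 10.6
tool_pos: [626.5, -6.8, 141.9]
tcp_rot: [180.0, 0.0, 86.9]
ft_force: [-1.1, -0.7, -2.4]
finger_gap: 11.2
time: 10.98
tool_pos: [626.4, -6.8, 140.7]
tcp_rot: [-180.0, -0.0, 86.9]
ft_force: [0.6, -0.9, -1.6]
finger_gap: 11.3
```

```bash
python3 -m jog '[[[0,0,0.02,0,0,0,0],[0,0,0.02,0,0,0,0],[0,0,0,0,0,0,0]]]' 50; python3 -m jog '[[[0,0,0.02,0,0,0,0],[0,0,0,0,0,0,0],[0,0,0,0,0,0,0]]]' 50
```

```text
time: 11.35
tool_pos: [626.6, -6.8, 140.1]
tcp_rot: [180.0, 0.0, 86.9]
ft_force: [-4.3, -0.1, 7.6]
finger_gap: 11.5
time: 11.72
tool_pos: [626.7, -6.9, 140.1]
tcp_rot: [179.9, 0.0, 86.9]
ft_force: [-7.9, 0.7, 12.6]
finger_gap: 11.4
```

Resting on the full-height edge: TCP z 140.1 puts the hook at about 130. I'll ease the pressure and the sideways preload, then slide towards the notch (−y, tool +x).

```bash
python3 -m jog '[[[0,-0.01,-0.02,0,0,0,0],[0,0,0,0,0,0,0],[0,0,0,0,0,0,0]]]' 50; python3 -c "
from h import *
plan(622.3+2*.055,-62+2,140,86.9)"; python3 -m jog '[[[-0.02,0,0,0,0,0,0],[0,0,0,0,0,0,0]]]' 50
```

```text
time: 12.1
tool_pos: [626.6, -6.8, 140.1]
tcp_rot: [179.9, 0.0, 86.9]
ft_force: [-3.0, -0.1, 7.2]
finger_gap: 11.5
shift [-1.066 -0.025  0.002] rz -0.0
time: 12.35
tool_pos: [626.6, -6.9, 140.1]
tcp_rot: [179.9, -0.1, 86.9]
ft_force: [-2.2, 4.4, 6.8]
finger_gap: 11.7
```

```bash
python3 -m jog '[[[-0.06,0,0,0,0,0,0],[-0.08,0,0,0,0,0,0],[-0.08,0,0,0,0,0,0],[-0.08,0,0,0,0,0,0],[0,0,0,0,0,0,0]]]' 50; python3 -m jog '[[[-0.08,0,0,0,0,0,0],[-0.08,0,0,0,0,0,0],[-0.08,0,0,0,0,0,0],[-0.08,0,0,0,0,0,0],[0,0,0,0,0,0,0]]]' 50
```

```text
time: 12.98
tool_pos: [626.2, -22.3, 140.1]
tcp_rot: [179.8, -0.1, 86.9]
ft_force: [-0.5, 2.5, 6.2]
finger_gap: 11.2
time: 13.6
tool_pos: [625.2, -38.3, 140.0]
tcp_rot: [179.9, -0.1, 86.9]
ft_force: [0.2, 1.9, 5.9]
finger_gap: 11.2
```

```bash
python3 -m jog '[[[-0.06,0,0,0,0,0,0],[-0.06,0,0,0,0,0,0],[-0.06,0,0,0,0,0,0],[-0.06,0,0,0,0,0,0],[-0.04,0,0,0,0,0,0],[0,0,0,0,0,0,0]]]' 50; for i in 1 2 3; do python3 -m jog '[[[-0.02,0,0,0,0,0,0],[-0.02,0,0,0,0,0,0],[0,0,0,0,0,0,0]]]' 50; done
```

```text
time: 14.35
tool_pos: [624.4, -52.1, 139.9]
tcp_rot: [179.9, -0.1, 86.9]
ft_force: [0.3, 3.5, 4.3]
finger_gap: 11.3
time: 14.72
tool_pos: [624.3, -53.9, 139.9]
tcp_rot: [179.9, -0.1, 86.9]
ft_force: [0.4, 4.6, 5.3]
finger_gap: 11.3
time: 15.1
tool_pos: [624.1, -56.0, 139.8]
tcp_rot: [179.9, -0.1, 86.9]
ft_force: [0.7, 2.9, 5.5]
finger_gap: 11.1
time: 15.48
tool_pos: [623.7, -58.5, 139.4]
tcp_rot: [179.9, -0.0, 86.9]
ft_force: [1.5, 2.3, 4.9]
finger_gap: 11.3
```

```bash
for i in 1 2; do python3 -m jog '[[[-0.02,0,0,0,0,0,0],[-0.01,0,0,0,0,0,0],[0,0,0,0,0,0,0]]]' 50; done
```

```text
time: 15.85
tool_pos: [622.2, -60.7, 137.6]
tcp_rot: [-179.9, 0.0, 86.9]
ft_force: [0.8, -0.4, -2.0]
finger_gap: 11.8
time: 16.23
tool_pos: [622.9, -61.8, 138.8]
tcp_rot: [-180.0, 0.0, 86.9]
ft_force: [-0.9, -0.3, -2.1]
finger_gap: 11.4
```

It dropped in: z is below the edge and the contact force is gone. The entry point puts the notch centre near y −61.5, so I'll lower to the notch floor.

```bash
python3 -m jog '[[[0,0,0.04,0,0,0,0],[0,0,0.04,0,0,0,0],[0,0,0,0,0,0,0]]]' 50; python3 -m jog '[[[0,0,0.04,0,0,0,0],[0,0,0.03,0,0,0,0],[0,0,0,0,0,0,0],[0,0,0,0,0,0,0]]]' 50
```

```text
time: 16.6
tool_pos: [622.7, -61.7, 134.4]
tcp_rot: [-180.0, -0.0, 86.9]
ft_force: [-0.0, -0.8, -1.7]
finger_gap: 11.4
time: 17.1
tool_pos: [623.1, -61.7, 132.1]
tcp_rot: [180.0, 0.0, 86.9]
ft_force: [-3.6, -0.1, 4.7]
finger_gap: 11.7
```

Home at TCP 132.1 (hook about 122) with light contact. I'll relieve the preload, release and retreat upward.

```bash
python3 -m jog '[[[0,-0.01,-0.02,0,0,0,0],[0,0,0,0,0,0,0],[0,0,0,0,0,0,0.2],[0,0,0,0,0,0,0.4],[0,0,0,0,0,0,0.5],[0,0,0,0,0,0,0.5],[0,0,0,0,0,0,0.5],[0,0,0,0,0,0,0.5]]]' 50; python3 -m jog '[[[0,0,-0.1,0,0,0,0.5],[0,0,-0.3,0,0,0,0.5],[0,0,-0.5,0,0,0,0.5],[0,0,-0.6,0,0,0,0.5],[0,0,-0.6,0,0,0,0.5],[0,0,-0.6,0,0,0,0.5],[0,0,0,0,0,0,0.5],[0,0,0,0,0,0,0.5],[0,0,0,0,0,0,0.5],[0,0,0,0,0,0,0.5]]]'
python3 - <<'E'
from meas import *
meas()
p,X=cloud('wrist');save(p,'w4')
a=np.radians(-3.15); R=np.array([[np.cos(a),np.sin(a)],[-np.sin(a),np.cos(a)]])
Q=(X[...,:2]-[622.3,-62.])@R.T; Z=X[...,2]
V=p.max(-1); m=(Z>135)&(Z<180)&(np.abs(Q).max(-1)<40)
y=Q[m]; print('tab',m.sum(),cv2.minAreaRect(y.astype(np.float32)),np.percentile(Z[m],[2,50,98]))
H,S,_=np.moveaxis(cv2.cvtColor(p,cv2.COLOR_RGB2HSV).astype(int),2,0)
m=(H<20)&(S>150)&(Z>122)&(Z<130)&(np.abs(Q).max(-1)<45)
y=Q[m]; print('bridge',m.sum(),cv2.minAreaRect(y.astype(np.float32)),np.percentile(Z[m],[5,50,95]))
E
```

```text
time: 18.1
tool_pos: [622.5, -61.7, 132.3]
tcp_rot: [180.0, -0.0, 86.9]
ft_force: [0.6, 0.6, -1.2]
finger_gap: 42.6
time: 19.35
tool_pos: [621.9, -61.6, 266.1]
tcp_rot: [-179.9, -0.0, 86.9]
ft_force: [0.2, -0.3, 0.3]
finger_gap: 42.6
[621.9 -61.6 266.1] [-1.7989e+02 -2.0000e-02  8.6900e+01] [ 0.2 -0.3  0.3]
bridge 0
wall 1016 x [-1.4 -1.4  0.6  2.8  3.1] y [-128.  -119.2  124.5  127.4] z 129.8 slope deg 0.09
  y -130 20 -0.4 1.8
  y -120 24 -0.4 1.7
  y -110 25 -0.4 1.7
  y -100 39 -1.4 2.7
  y -90 42 -1.4 2.7
  y -80 43 -1.4 2.7
  y -70 45 -1.4 2.6
  y -60 44 -1.4 2.6
  y -50 49 -1.4 2.5
  y -40 36 -1.4 2.5
  y 10 12 -5.2 6.1
  y 30 45 -1.4 3.1
  y 40 69 -1.4 3.1
  y 50 66 -1.4 3.1
  y 60 72 -1.4 3.0
  y 70 72 -1.4 3.0
  y 80 72 -1.5 2.9
  y 90 66 -1.5 2.9
  y 100 61 -0.6 2.8
  y 110 64 -0.6 2.8
  y 120 48 -0.6 2.7
notch 0
tab 609 ((-1.1785616874694824, 0.3792438507080078), (29.64799690246582, 12.232632637023926), 89.73365020751953) [138.37522698 167.6683348  169.22231864]
bridge 283 ((-0.4383373260498047, -0.40544891357421875), (15.366905212402344, 62.528175354003906), 0.44522833824157715) [124.72848126 126.20111245 127.243191  ]
```

View pics/w4.png

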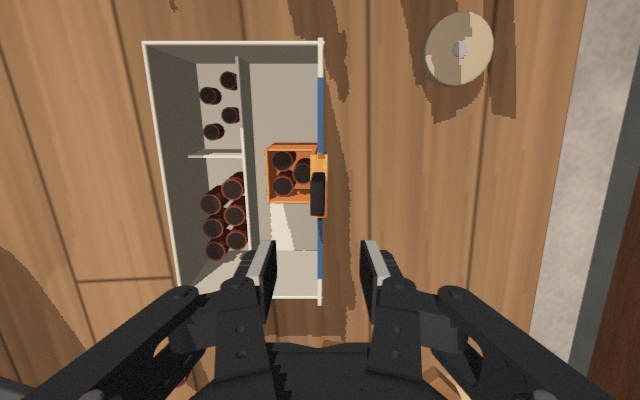

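The cup hangs in the notch. The bridge is at (318,185) flush between the blue ends of the rail, with its top at z 126.2, so the hook is about 7.8 mm below the rail top. It is nearly vertical and the robot is clear.

```bash
python3 -c "
from h import *
print(job.hand_in())"
```

```text
the job is handed in; nothing more can be done
None
```

The orange cup now hangs released and upright in the yellow notch, and I handed the job in at about 19.5 s of the 72 s allowed. The hand-in reports no verdict, so the results below are my own measurements.

- **Resting on the edge:** I gripped the larger orange cup by its tab and set the hook on the rail's full-height edge about 55 mm from the middle. I estimate at most 15 N of downward push there, plus about 8 N sideways.
- **Sliding home:** I slid it along under a push of roughly 6–9 N until it dropped, then lowered it to the notch floor and released it.

**Last checks (wrist camera):**

| Quantity | Measured | Limit |
|---|---|---|
| Hook below rail top | about 7.8 mm | 5.5 to 10.5 mm |
| Hook off the wall's mid-plane | about 1 mm | 5 mm |
| Hook along the rail from its middle | within 1 mm | 34 mm |
| Turn from the tub | about 0.01 rad | 0.12 rad |
| Tilt | about 0.02 rad | 0.15 rad |

- **Robot clear:** the gripper was about 75 mm or more above everything, with the measured force near zero.
- **Disagreement:** the wrist and top cameras differed by about 1 mm in x, which is within their calibration.
- **Not checked:** I did not measure the bystanders again at the end. The arm's path kept clear of all of them.

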